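# Slide a detent plate home under its leaf spring and turn the locking tab behind it

### The arm

A 7-joint arm with a two-finger parallel gripper is mounted at the origin on the work surface; the furniture and walls round the work are solid. World frame = base frame: x ahead of the robot, y to its left, z up, the work surface at z = 0. Lengths are in m, angles in rad, forces in N, time in s.
With the tool pointing down it reaches from about 0.425 to 1.025 m from the base axis. Payload 9.4 kg.
Tool frame: the origin (TCP) lies at the very end of the fingers, on their centre line; the grasp point (between the pads) lies 19 mm behind it (r.pinch_z is the distance from the TCP to the grasp point, in m); z points along the fingers, y is the direction in which the jaws open and shut (so a half turn about z gives the same grasp; the last joint's range is limited). The gripper opens to 93 mm and grips with 3 to 60 N. Pads are 15 mm wide; open, the fingers measure 128 mm over their backs; the gripper's body (75 mm by 188 mm) begins 65 mm behind the grasp point.
Start: joints at [-1.203, 0.599, -0.003, 1.599, 0.002, 0.943, -0.08], TCP at [0.312, 0.654, 0.219] pointing down, gripper open.
Joint ranges: [-2.57, 2.57], [-0.35, 1.97], [-1.29, 1.29], [0.11, 2.56], [-1.05, 4.19], [0.11, 1.86], [-2.63, 2.63]. Speed limits (rad/s): [2.22, 2.22, 3.01, 3.01, 3.14, 3.14, 3.14].

### API

Orientations are given as a unit quaternion [w, x, y, z].
In Python, from station import r gives the robot as it stands.
- The arm moves only by the shell command python3 -m jog 'ROWS' [FORCE]. ROWS is JSON, a list of rows, each an object with "travel": the shift along the tool's x, y, z each as a share of 0.3 m, from -1 to 1, a list of three; "dr": the turn, a rotation vector about the tool's x, y, z each as a share of pi rad, from -1 to 1, a list of three; "hand": the opening, from 0 (shut) to 1 (fully open). In form: [{"travel": [x, y, z], "dr": [wx, wy, wz], "hand": hand}, ...]. A call has 1 to 20 rows; each row is the pose to reach, as a shift and turn from the pose commanded when the call began, along the tool's axes at that moment, turning the shorter way round; what a row does not reach only later rows make up. A row lasts 1/10 s, in which the tool goes at most 50 mm and 8.59 degrees, less where a joint would pass 70% of its speed; a pose out of reach is approached as far as the arm can. A call with a number of a shift or a turn outside -1 to 1 is refused whole. A call with a gripper value outside its range is refused whole. The fingers move at their own pace and stop on an object; FORCE is the grip in N (left out, the last holds). Time passes only in rows, so rows that repeat a pose let the fingers close. It gives the time, the measured TCP pose, the force and the opening at its end, in the units of the state.
- r.sense(): the state, without advancing time (a new reading comes with each control period).
- r.snapshot(name): name is "scene" or "top" or "wrist"; returns the picture (384x512x3 uint8, blue, green, red); there is no depth.
- r.camera_info(name): a dict with "fx", "fy", "cx", "cy" (pixels), "R" (3x3) and "t" (3): a world point X has camera coordinates R X + t. Camera axes: x right, y down, z forward; pixel columns grow to the right and rows downward; lengths in m; the calibration is good to about 2 mm. The wrist camera is an equidistant fisheye: a pixel r from the principal point sees the ray r / f radians off the axis. A picture is of the moment at which its call begins: read the wrist's pose just before it. camera_info takes no time and is no camera call; for the wrist camera it gives the pose at the moment of the call.
- r.job_done(): hands the job in, once; it reports no verdict.
The state is a dict: "clock": time; "joint_positions": joint angles; "joint_velocities": joint speeds; "tau": joint torques, N m; "tcp_pos": TCP position; "tcp_rot": TCP orientation; "ft_force": force on the tool from outside, world axes, zero at the start; "torque": the same for the moment, N m; "finger_gap": finger opening in m.
Only numpy, scipy, OpenCV 4.12 (cv2) and the standard library are available. Lean on these libraries where they do the work, as an engineer would, in place of code of your own. Each camera call takes 0.05 s, during which the arm holds its last target. There are 200 camera calls.

### The job

On the gearbox selector cover, the steel detent plate rides nose-high on three sprung plungers, too high for the leaf spring ahead of it. With the fingertips press the plate down flat on the cover and, keeping it pressed, slide it under the leaf spring until its nose is fully home against the stop and the plungers come up through its three windows; then push the locking tab round behind the plate's tail, all the way square across. Only press and push, never pick the plate up, and leave the small parts round the cover where they stand.

Things in the scene. Friction and masses are not known exactly. Their poses are not given: they have to be found in the camera images.
- selector_cover: Fixed cast aluminium gearbox cover, 215 x 112 mm, on a steel plate 262 x 152 mm. Origin: on the bench (z=0) under the work; x = the way the plate slides home, y = left, z up. In its frame (mm): flat land at z 36; guide rails beside the plate x -30 to 65, inner faces y +-31.5, tops z 46; spring clamp x 78 to 105, up to z 57; shaft ends out to x -130 and 145. Its parts are lightly oiled.
- stop_face (a point): Foot of the stop that the plate's nose meets when home: cover frame x 65, y 0, z 36 mm (stop 5.5 mm high).
- plunger_row (a point): On the land (z 36) at the middle of the row of three round sprung plungers, cover frame x -5, y -18, 0, 18 mm. 10 mm thick, they stand 8 mm above the land, and together push the plate up with about 9 N at rest, 11 N when pressed flush. When the plate is home they stand up through its windows.
- detent_plate: Loose steel plate 110 (x) x 60 (y) x 5 mm, 0.26 kg, between the guide rails. Origin: centre of its underside; x to its nose, z up. At the start its tail rests on the land and the plungers hold its nose 10 mm up (tilt 0.09 rad). A thumb rib, 6 mm high, 40 mm wide, crosses its top at x 21 to 25. Three windows 16 (x) x 13 mm at x -15, y -18, 0, 18.
- plate_nose (a point): Middle of the plate's front end, level with its top face, 55 mm ahead of its centre (the nose is rounded, 2.5 mm radius). In the cover's frame x 14 to 24, z about 51 mm at the start; x 65, z 41 mm when the plate is flat and home.
- plate_press (a point): The place to press: on the plate's top face, 48 mm behind the nose and 14 mm behind the thumb rib's rear face, against which the fingertips can push. About 11 to 15 N here lays the plate flat; keep it down all the way; the spring adds up to about 12 N against the slide. In the cover's frame z is 41 mm when flat, x is 17 mm when home.
- leaf_lip (a point): Tip of the upturned lip of the leaf spring (steel strip 34 mm wide); cover frame x 38.5, z 49 mm. A plate pressed flat passes under it, an unpressed one butts against it or rides over it. Beyond the lip the spring dips to z 39 mm at x 53 and presses on the plate with about 8 N.
- leaf_spring (a joint): How far the leaf spring is bent up, rad: 0 free; about 0.07 with the flat plate under it.
- locking_tab (a joint): Angle of the flat steel locking tab (50 x 12 mm, top 42.5 mm above the bench), rad. About 0 (start -0.3 to 0.03): it points back along the cover's -x, beside the plate's path. It grows anticlockwise seen from above, to a stop at 1.57: across behind the plate's tail, pointing to the cover's -y. Stiff: about 1 N at the peg turns it, and it stays where left.
- tab_pivot (a point): Axis of the locking tab's upright pivot screw, at the land: cover frame x -54, y 44, z 36 mm. Screw head up to z 48.5 mm.
- tab_peg (a point): Top centre of the upright steel peg on the tab by which it is pushed: 10 mm thick, 22 mm high above the tab, 38 mm from the pivot; top 64 mm above the bench.
- ring_bolt_1: Flange bolt 22 x 22 x 39 mm, 40 g, standing on its head on the bench right of the cover (origin under its middle). Leave it.
- ring_bolt_2: Another such flange bolt. Leave it.
- cross_shaft_b: Short steel shaft, 19 mm thick, 60 mm long, lying right of the cover (origin under its middle). Leave it.
- pressure_switch: Black and brass sender unit 25 x 48 x 22 mm, lying left of the cover (origin under its middle). Leave it.
Things that resemble listed ones, but are neither listed nor needed, are in the scene too. What is shaped like the detent_plate but black or pink is not meant.

How it is judged:
On the way, in this order (a step that is already met when the one before it is completed fails the run):
1. the fingertips press the plate down flat (nose within 3 mm of flat) before it is under the spring (contact force between the fingers and detent_plate above 4 N and z of plate_nose in the frame of selector_cover below 0.044 m and x of plate_nose in the frame of selector_cover below 0.052 m), for 0.1 s.
2. the plate lies flat under the leaf spring, its nose home within 3.5 mm of the stop (angle between detent_plate's own z axis and vertical below 0.04 rad and x of plate_nose in the frame of selector_cover above 0.0615 m and z of plate_nose in the frame of selector_cover below 0.0435 m and value of joint leaf_spring above 0.04 rad), for 0.2 s.
3. the locking tab is turned square across behind the plate's tail (value of joint locking_tab above 1.42 rad), for 0.2 s.
At the end, for the whole second after the job is handed in: The plate lies at rest and flat (nose within 2.5 mm of flat, tilt under 0.04 rad) under the bent-up leaf spring (more than 0.04 rad), its nose within 3.5 mm of the stop, and the locking tab is turned past 1.42 rad, across behind the tail (all of step 2 and value of joint locking_tab above 1.42 rad and linear speed of detent_plate below 0.01 m/s); the robot touches nothing.
It fails at once if the plate is picked up (its centre more than 9 mm above where the plungers hold it) or tipped (z of detent_plate in the frame of selector_cover above 0.05 m or angle between detent_plate's own z axis and vertical above 0.3 rad).
It fails at once if a small part beside the cover is pushed more than 15 mm away (distance of any of ring_bolt_1, ring_bolt_2, cross_shaft_b, pressure_switch from where it was at the start of the episode above 0.015 m).
It also fails if it takes over 45 s, if anything falls off the work surface, if the arm or the gripper's body presses on something with over 40 N, if the wrist force passes 120 N, or if a joint passes its speed limit or range.

## Working session

There is one attempt and no reset: what is moved stays moved. The work goes in short steps, Python scripts to look and compute and a shell command to move; the robot and the scene stay as the last step left them, time stands still between calls to the robot, and variables do not carry over. Pictures are saved under pics/ and viewed, about 8 in all and at most 12, crops included, and the job is handed in when it is done.

```bash
mkdir -p pics; ls
python3 - <<'E'
from station import r
import cv2,numpy as np
for n in ("scene","top"):
    cv2.imwrite(f"pics/{n}0.png",r.snapshot(n)); c=r.camera_info(n)
    print(n,c["fx"],c["cx"],c["cy"],(-np.array(c["R"]).T@c["t"]).round(3))
cv2.imwrite("pics/both.png",np.hstack([cv2.imread("pics/scene0.png"),cv2.imread("pics/top0.png")])[:, :])
print(r.sense())
E
```

```text
pics
scene 468.36311989616064 251.47199569735585 190.7427448344376 [ 0.082 -0.257  0.713]
top 445.7041723767824 247.97553849948935 186.60348465483875 [ 0.554 -0.037  0.93 ]
{'clock': 0.1, 'joint_positions': array([-1.20269357,  0.60005974, -0.00255318,  1.60004457,  0.00176922,
        0.94292643, -0.07984985]), 'joint_velocities': array([ 7.61269910e-04, -3.14845065e-03,  1.00481549e-03, -2.32895111e-05,
       -6.10524563e-04,  1.92235266e-03,  6.25081230e-04]), 'tau': array([ 4.74895322e-03, -7.66557240e+01,  1.50225397e+00, -2.52931470e+01,
       -5.22862142e-02,  1.37332978e-02,  5.28017506e-05]), 'tcp_pos': array([0.311761  , 0.65405124, 0.21783752]), 'tcp_rot': array([-1.07662218e-04,  2.20573096e-01,  9.75370183e-01, -7.09810127e-04]), 'ft_force': array([ 0.67850084,  0.21016772, -0.64157455]), 'torque': array([ 0.03742993,  0.03353885, -0.03409224]), 'finger_gap': 0.09314013109734902}
```

View pics/top0.png

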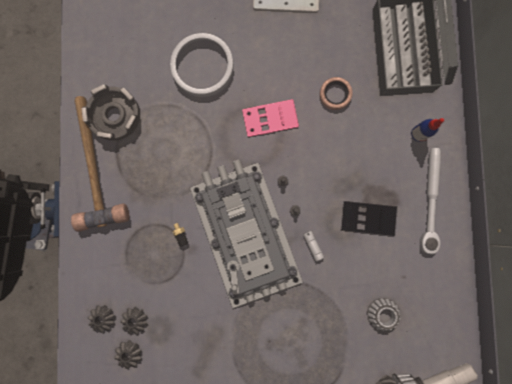

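View pics/scene0.png

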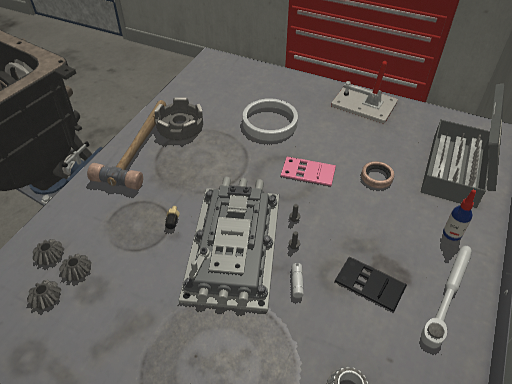

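The top view shows the cover at about px (245,235), tilted roughly 15° from the image vertical, with the leaf spring at the top end (235,207) and the tab at the lower left (233,275). The scene view shows the same cover at about (235,245). I'll enlarge both.

Run:
```python
import cv2,numpy as np
a=cv2.imread("pics/top0.png")[155:310,180:310]; b=cv2.imread("pics/scene0.png")[170:315,170:300]
a=cv2.resize(a,None,fx=3,fy=3.8,interpolation=2) if 0 else cv2.resize(a,(390,465),interpolation=2)
b=cv2.resize(b,(390,435),interpolation=2)
b=cv2.copyMakeBorder(b,0,30,10,0,0)
cv2.imwrite("pics/crop.png",cv2.convertScaleAbs(np.hstack([a,b]),alpha=1.3))
from station import r
for n in("top","scene"):print(np.array(r.camera_info(n)["R"]).round(3))
```

```text
[[-0.026 -0.999 -0.031]
 [-0.996  0.029 -0.089]
 [ 0.089  0.029 -0.996]]
[[ 0.423 -0.906 -0.002]
 [-0.665 -0.309 -0.68 ]
 [ 0.615  0.289 -0.733]]
```

View pics/crop.png

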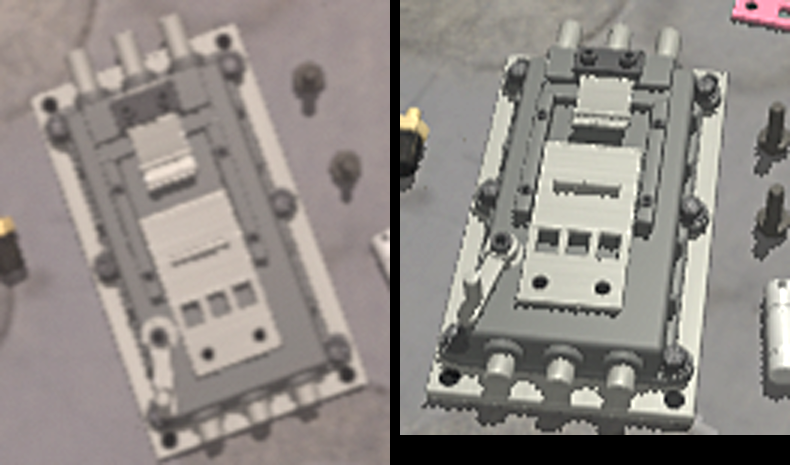

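```bash
cat > h.py <<'E'
import numpy as np
from station import r
def ray(n,p,c=None):
    c=c or r.camera_info(n); R=np.array(c["R"]);t=np.array(c["t"])
    d=np.array([(p[0]-c["cx"])/c["fx"],(p[1]-c["cy"])/c["fy"],1.])
    if n=="wrist":
        q=np.hypot(*d[:2]); d=np.array([*(d[:2]/q*np.sin(q)),np.cos(q)])
    return -R.T@t, R.T@d/np.linalg.norm(d)
def tri(rays):
    A=sum(np.eye(3)-np.outer(d,d) for o,d in rays); b=sum((np.eye(3)-np.outer(d,d))@o for o,d in rays)
    X=np.linalg.solve(A,b); return X,[np.linalg.norm(np.cross(X-o,d)) for o,d in rays]
def plane(n,p,z,c=None):
    o,d=ray(n,p,c); return o+d*(z-o[2])/d[2]
E
python3 - <<'E'
from h import *
P=dict(pivot=((157,335),(502,240)),bTL=((33,98),(510,60)),bTR=((235,25),(728,72)),bBR=((368,382),(692,425)),bBL=((160,460),(428,402)),
ribL=((173,263),(553,190)),ribR=((229,242),(620,190)),nL=((140,215),(545,142)),nR=((222,192),(640,150)),tL=((197,376),(518,303)),tR=((282,348),(620,311)))
for k,(a,b) in P.items():
    X,e=tri([ray("top",(180+a[0]/3,155+a[1]/3)),ray("scene",(170+(b[0]-400)/3,170+b[1]/3))]); print(k,X.round(4),np.round(e,4)[0])
E
```

```text
pivot [0.4778 0.0219 0.0487] 0.0014
bTL [0.639  0.1081 0.0049] 0.0009
bTR [ 0.685  -0.0345  0.0126] 0.0012
bBR [ 0.4386 -0.1171  0.0052] 0.0005
bBL [0.3898 0.0248 0.0029] 0.0015
ribL [0.5236 0.0114 0.0476] 0.0002
ribR [ 0.5366 -0.0262  0.0527] 0.0007
nL [0.5552 0.0329 0.0466] 0.0003
nR [ 0.5695 -0.0231  0.0519] 0.0013
tL [ 0.4496 -0.0031  0.0383] 0.0014
tR [ 0.4668 -0.0592  0.0426] 0.0011
```

```bash
python3 -m jog '[{"travel":[-0.78,-0.85,0],"dr":[0,0,-0.244],"hand":0},{"travel":[-0.78,-0.85,0],"dr":[0,0,-0.244],"hand":0},{"travel":[-0.78,-0.85,0],"dr":[0,0,-0.244],"hand":0},{"travel":[-0.78,-0.85,0],"dr":[0,0,-0.244],"hand":0},{"travel":[-0.78,-0.85,0],"dr":[0,0,-0.244],"hand":0},{"travel":[-0.78,-0.85,0],"dr":[0,0,-0.244],"hand":0},{"travel":[-0.78,-0.85,0],"dr":[0,0,-0.244],"hand":0},{"travel":[-0.78,-0.85,0],"dr":[0,0,-0.244],"hand":0},{"travel":[-0.78,-0.85,0],"dr":[0,0,-0.244],"hand":0},{"travel":[-0.78,-0.85,0],"dr":[0,0,-0.244],"hand":0}]' 30
python3 - <<'E'
from h import *
from scipy.spatial.transform import Rotation as Ro
s=r.sense();q=s["tcp_rot"];M=Ro.from_quat([*q[1:],q[0]]).as_matrix()
c=r.camera_info("wrist");R=np.array(c["R"]);o=-R.T@c["t"]
print(s["tcp_pos"],"\n",M.round(4),"\ncam in tool",(M.T@(o-s["tcp_pos"])).round(4),"\n",(M.T@R.T).round(3),c["fx"],s["joint_positions"].round(2),s["clock"])
print("to go",(M.T@(np.array([.518,-.011,.218])-s["tcp_pos"])/.3).round(3))
E
```

```text
clock: 1.1
tcp_pos: [0.4132, 0.3249, 0.2187]
tcp_rot: [0.0, -0.161, 0.987, 0.0]
ft_force: [0.2, 0.0, 0.4]
finger_gap: 0.0172
[0.413155   0.32488442 0.21867666] 
 [[-9.483e-01 -3.173e-01 -0.000e+00]
 [-3.173e-01  9.483e-01  8.000e-04]
 [-3.000e-04  8.000e-04 -1.000e+00]] 
cam in tool [ 0.0724  0.0012 -0.1664] 
 [[ 0.    -0.967 -0.255]
 [ 1.     0.     0.   ]
 [-0.    -0.255  0.967]] 297.3186396354542 [-0.61  0.37 -0.22  2.04  0.12  0.74  0.99] 1.1
to go [ 2.400e-02 -1.173e+00  1.000e-03]
```

```bash
python3 -m jog '[{"travel":[0.02,-1,0],"dr":[0,0,0],"hand":0},{"travel":[0.02,-1,0],"dr":[0,0,0],"hand":0},{"travel":[0.02,-1,0],"dr":[0,0,0],"hand":0},{"travel":[0.02,-1,0],"dr":[0,0,0],"hand":0},{"travel":[0.02,-1,0],"dr":[0,0,0],"hand":0},{"travel":[0.02,-1,0],"dr":[0,0,0],"hand":0},{"travel":[0.02,-1,0],"dr":[0,0,0],"hand":0},{"travel":[0.02,-1,0],"dr":[0,0,0],"hand":0},{"travel":[0.02,-1,0],"dr":[0,0,0],"hand":0}]' >/dev/null
cat > shot.py <<'E'
import sys,cv2,pickle
from h import *
c=r.camera_info("wrist");im=r.snapshot("wrist");n=sys.argv[1]
pickle.dump((c,im),open(f"{n}.pkl","wb"));cv2.imwrite(f"pics/{n}.png",im);s=r.sense();print(s["tcp_pos"],s["clock"])
E
python3 shot.py w1
python3 -m jog '[{"travel":[0,-0.3,0],"dr":[0,0,0],"hand":0},{"travel":[0,-0.3,0],"dr":[0,0,0],"hand":0},{"travel":[0,-0.3,0],"dr":[0,0,0],"hand":0},{"travel":[0,-0.3,0],"dr":[0,0,0],"hand":0}]'
python3 shot.py w2
python3 - <<'E'
import cv2,numpy as np
cv2.imwrite("pics/w12.png",np.hstack([cv2.imread("pics/w1.png")[:,60:460],cv2.imread("pics/w2.png")[:,60:460]]))
E
```

```text
[0.50250063 0.03949001 0.21854891] 2.05
clock: 2.45
tcp_pos: [0.5312, -0.0472, 0.2185]
tcp_rot: [-0.0, -0.161, 0.987, 0.0]
ft_force: [-0.2, -0.5, 0.0]
finger_gap: 0.0004
[ 0.53096352 -0.04632037  0.21851357] 2.5
```

View pics/w12.png

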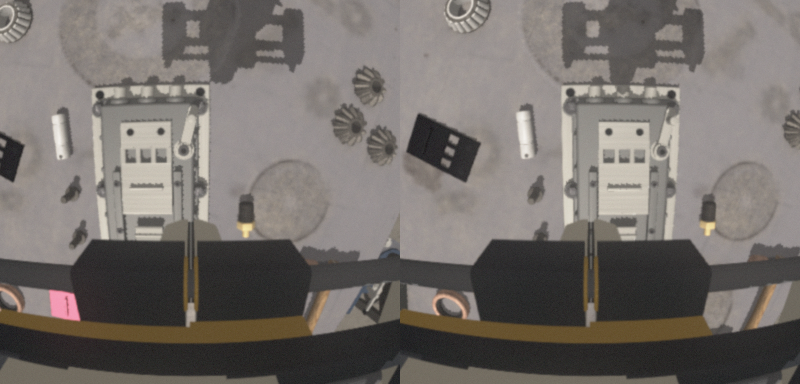

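The wrist views show the plate square to the tool: the windows are at about (147,155) in w1 and (623,155) in w2, and the tab lies to the right with its pivot at (183,151) and (661,152). I'll zoom in for measurement.

Run:
```python
import cv2,numpy as np
a=cv2.imread("pics/w1.png")[75:245,145:278]; b=cv2.imread("pics/w2.png")[75:245,215:348]
f=lambda x:cv2.resize(x,(399,510),interpolation=2)
cv2.imwrite("pics/wz.png",np.hstack([f(a),f(b)]))
```

```text
(no output)
```

View pics/wz.png

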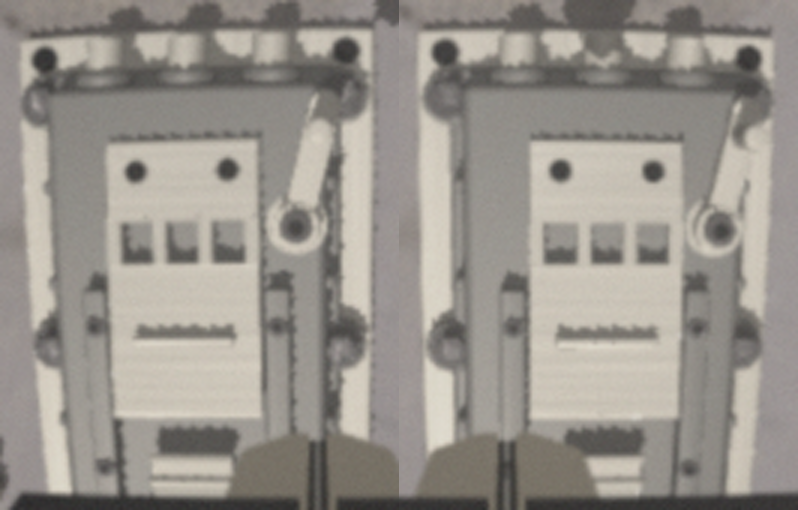

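Run:
```python
from h import *
import pickle
c1=pickle.load(open("w1.pkl","rb"))[0];c2=pickle.load(open("w2.pkl","rb"))[0]
P=dict(pivot=((297,227),(719,229)),peg=((319,132),(753,135)),tL=((259,137),(683,140)),tR=((107,140),(530,140)),ribL=((236,340),(659,342)),ribR=((133,340),(556,342)),nL=((261,417),(680,416)),nR=((114,417),(530,417)),h1=((228,170),(653,171)),h2=((136,171),(560,171)),wmid=((182,243),(607,243)))
O=np.array([.5429,-.0028,0]);y=.3229
W={}
for k,(a,b) in P.items():
    X,e=tri([ray("wrist",(145+a[0]/3,75+a[1]/3),c1),ray("wrist",(215+(b[0]-399)/3,75+b[1]/3),c2)]);W[k]=X
    d=X-O; print(k,X.round(4),round(e[0],4),"cover",(np.array([[np.cos(y),np.sin(y)],[-np.sin(y),np.cos(y)]])@d[:2]).round(4))
yw=lambda d:np.degrees(np.arctan2(d[1],d[0]))
print(yw(W["nL"]-W["tL"]),yw(W["nR"]-W["tR"]),yw(W["tL"]-W["tR"])-90,yw(W["ribL"]-W["ribR"])-90)
```

```text
pivot [0.4759 0.024  0.0441] 0.0002 cover [-0.055   0.0466]
peg [0.438  0.02   0.0592] 0.0006 cover [-0.0922  0.0549]
tL [ 0.4479 -0.0009  0.0401] 0.0001 cover [-0.0895  0.032 ]
tR [ 0.4672 -0.0572  0.0407] 0.0005 cover [-0.089  -0.0276]
ribL [0.5247 0.0154 0.0509] 0.0002 cover [-0.0115  0.023 ]
ribR [ 0.5373 -0.0231  0.0521] 0.0002 cover [-0.0118 -0.0175]
nL [0.5501 0.0338 0.0541] 0.0002 cover [0.0185 0.0325]
nR [ 0.5703 -0.0224  0.0514] 0.0005 cover [ 0.0197 -0.0273]
h1 [ 0.4635 -0.0082  0.0417] 0.0002 cover [-0.077   0.0201]
h2 [ 0.4751 -0.0424  0.0415] 0.0002 cover [-0.0768 -0.016 ]
wmid [ 0.4956 -0.0163  0.0454] 0.0002 cover [-0.0491  0.0022]
18.747982884262708 18.661540337437145 18.941100172447904 18.096636228570787
```

```bash
python3 -m jog '[{"travel":[0.0045,0.136,0],"dr":[0,0,0],"hand":0},{"travel":[0.0045,0.136,0.2],"dr":[0,0,0],"hand":0},{"travel":[0.0045,0.136,0.4],"dr":[0,0,0],"hand":0},{"travel":[0.0045,0.136,0.5],"dr":[0,0,0],"hand":0},{"travel":[0.0045,0.136,0.54],"dr":[0,0,0],"hand":0},{"travel":[0.0045,0.136,0.54],"dr":[0,0,0],"hand":0},{"travel":[0.0045,0.136,0.54],"dr":[0,0,0],"hand":0}]'
python3 -c "
from h import *;print(r.sense()['tcp_pos'],r.sense()['ft_force'])"
python3 shot.py w3
python3 - <<'E'
import cv2
cv2.imwrite("pics/w3z.png",cv2.resize(cv2.imread("pics/w3.png")[:,150:400],None,fx=1.55,fy=1.55,interpolation=2))
E
```

```text
clock: 3.2
tcp_pos: [0.5177, -0.0091, 0.0581]
tcp_rot: [0.001, -0.161, 0.987, 0.0]
ft_force: [0.8, 0.4, 0.2]
finger_gap: 0.0004
[ 0.51765674 -0.00910429  0.05809768] [0.79296489 0.39275426 0.23347892]
[ 0.51805953 -0.00943024  0.05861626] 3.25
```

View pics/w3z.png

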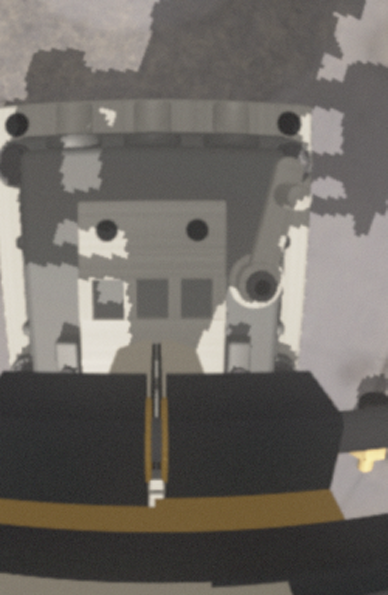

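The fingertips are centred just ahead of the three windows (windows at row ~298, finger line at col 157). Now I'll press.

```bash
python3 -m jog '[{"travel":[0,0,0.02],"dr":[0,0,0],"hand":0},{"travel":[0,0,0.035],"dr":[0,0,0],"hand":0},{"travel":[0,0,0.045],"dr":[0,0,0],"hand":0},{"travel":[0,0,0.05],"dr":[0,0,0],"hand":0},{"travel":[0,0,0.05],"dr":[0,0,0],"hand":0}]'
```

```text
clock: 3.75
tcp_pos: [0.5183, -0.01, 0.0426]
tcp_rot: [0.002, -0.16, 0.987, -0.0]
ft_force: [0.6, 0.6, 10.4]
finger_gap: 0.0005
```

```bash
python3 -m jog '[{"travel":[0,0,0.007],"dr":[0,0,0],"hand":0},{"travel":[0,0,0.014],"dr":[0,0,0],"hand":0},{"travel":[0,0,0.014],"dr":[0,0,0],"hand":0}]'
```

```text
clock: 4.05
tcp_pos: [0.5185, -0.01, 0.0411]
tcp_rot: [0.002, -0.16, 0.987, -0.0]
ft_force: [-7.4, 0.1, 49.5]
finger_gap: 0.0003
```

```bash
python3 -m jog '[{"travel":[0,0,-0.006],"dr":[0,0,0],"hand":0},{"travel":[0,0,-0.006],"dr":[0,0,0],"hand":0}]'
```

```text
clock: 4.25
tcp_pos: [0.5184, -0.01, 0.0413]
tcp_rot: [0.002, -0.16, 0.987, -0.0]
ft_force: [-2.5, 0.7, 26.1]
finger_gap: 0.0002
```

```bash
python3 -m jog '[{"travel":[-0.01,0,0],"dr":[0,0,0],"hand":0},{"travel":[-0.02,0,0],"dr":[0,0,0],"hand":0},{"travel":[-0.03,0,0],"dr":[0,0,0],"hand":0},{"travel":[-0.04,0,0],"dr":[0,0,0],"hand":0}]'
```

```text
clock: 4.65
tcp_pos: [0.5275, -0.0073, 0.0412]
tcp_rot: [-0.0, -0.16, 0.987, -0.001]
ft_force: [-7.4, -1.4, 28.9]
finger_gap: 0.0008
```

```bash
python3 -m jog '[{"travel":[-0.01,0,0],"dr":[0,0,0],"hand":0},{"travel":[-0.02,0,0],"dr":[0,0,0],"hand":0},{"travel":[-0.03,0,0],"dr":[0,0,0],"hand":0},{"travel":[-0.04,0,0],"dr":[0,0,0],"hand":0}]'
python3 - <<'E'
from h import *
import cv2
a=r.snapshot("top")[155:310,180:310];b=r.snapshot("scene")[170:315,170:300]
cv2.imwrite("pics/m1.png",np.hstack([cv2.resize(a,(390,465),interpolation=2),cv2.resize(b,(390,465),interpolation=2)]))
E
```

```text
clock: 5.05
tcp_pos: [0.539, -0.0035, 0.0412]
tcp_rot: [-0.0, -0.16, 0.987, -0.001]
ft_force: [-7.0, -2.5, 27.2]
finger_gap: 0.0009
```

View pics/m1.png

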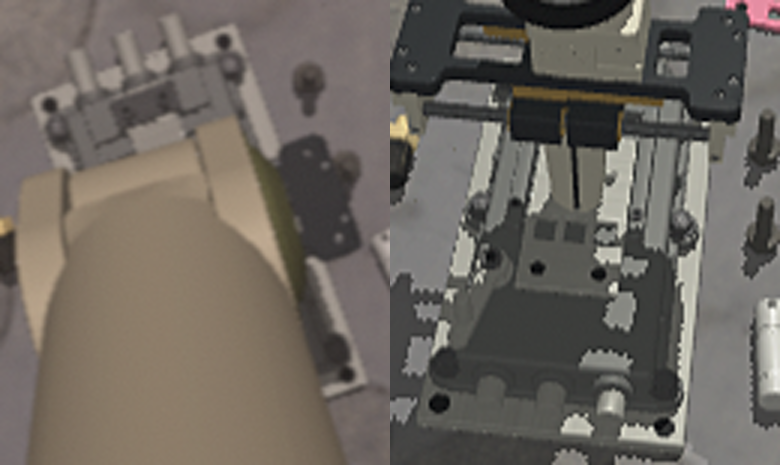

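The plate follows: in the scene view its windows and tail have moved toward the spring, tail at about (565,285), lying flat. Next I'll keep sliding it.

```bash
python3 -m jog '[{"travel":[-0.01,0,0],"dr":[0,0,0],"hand":0},{"travel":[-0.02,0,0],"dr":[0,0,0],"hand":0},{"travel":[-0.03,0,0],"dr":[0,0,0],"hand":0},{"travel":[-0.04,0,0],"dr":[0,0,0],"hand":0},{"travel":[-0.05,0,0],"dr":[0,0,0],"hand":0}]'
```

```text
clock: 5.65
tcp_pos: [0.5491, -0.0003, 0.0412]
tcp_rot: [-0.004, -0.159, 0.987, -0.001]
ft_force: [-17.0, -5.3, 38.0]
finger_gap: 0.0004
```

```bash
python3 -m jog '[{"travel":[-0.01,0,-0.003],"dr":[0,0,0],"hand":0},{"travel":[-0.02,0,-0.003],"dr":[0,0,0],"hand":0},{"travel":[-0.03,0,-0.003],"dr":[0,0,0],"hand":0}]'
```

```text
clock: 5.95
tcp_pos: [0.5603, 0.0037, 0.0413]
tcp_rot: [-0.002, -0.16, 0.987, -0.001]
ft_force: [-9.2, -2.7, 19.7]
finger_gap: 0.0005
```

```bash
python3 -m jog '[{"travel":[-0.01,0,0],"dr":[0,0,0],"hand":0},{"travel":[-0.018,0,0],"dr":[0,0,0],"hand":0},{"travel":[-0.018,0,0],"dr":[0,0,0],"hand":0}]'
```

```text
clock: 6.25
tcp_pos: [0.5643, 0.0051, 0.0413]
tcp_rot: [-0.003, -0.159, 0.987, -0.001]
ft_force: [-11.7, -3.4, 22.4]
finger_gap: 0.0003
```

```bash
python3 -m jog '[{"travel":[-0.01,0,0],"dr":[0,0,0],"hand":0},{"travel":[-0.012,0,0],"dr":[0,0,0],"hand":0},{"travel":[-0.012,0,0],"dr":[0,0,0],"hand":0}]'
```

```text
clock: 6.55
tcp_pos: [0.5644, 0.0051, 0.0413]
tcp_rot: [-0.006, -0.159, 0.987, -0.001]
ft_force: [-20.0, -5.6, 31.6]
finger_gap: -0.0
```

```bash
python3 -m jog '[{"travel":[0.006,0,-0.008],"dr":[0,0,0],"hand":0},{"travel":[0.015,0,-0.03],"dr":[0,0,0],"hand":0},{"travel":[0.015,0,-0.15],"dr":[0,0,0],"hand":0},{"travel":[0.15,0.0,-0.3],"dr":[0,0,0],"hand":0},{"travel":[0.25,0.0,-0.4],"dr":[0,0,0],"hand":0},{"travel":[0.25,0.0,-0.5],"dr":[0,0,0],"hand":0},{"travel":[0.25,0.0,-0.5],"dr":[0,0,0],"hand":0}]'
python3 shot.py w4
python3 - <<'E'
import cv2
cv2.imwrite("pics/w4z.png",cv2.resize(cv2.imread("pics/w4.png")[60:245,160:340],None,fx=3.2,fy=3.2,interpolation=2))
E
```

```text
clock: 7.25
tcp_pos: [0.5013, -0.0162, 0.1945]
tcp_rot: [0.004, -0.16, 0.987, -0.001]
ft_force: [0.2, 1.4, -0.1]
finger_gap: 0.0004
[ 0.50124707 -0.015929    0.1926565 ] 7.3
```

View pics/w4z.png

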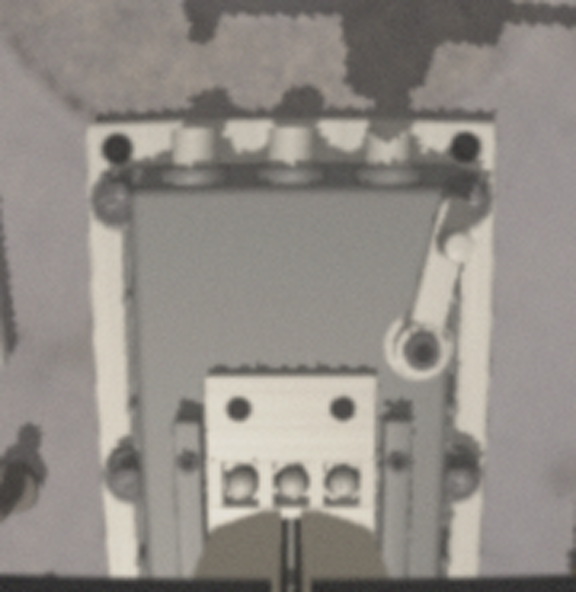

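The plungers show through all three windows at (241,480), (291,480) and (343,480), with the tail edge at row 376. The tab pivot is at (422,349) and the peg at (459,246). I'll measure the tail and the peg from this view.

Run:
```python
from h import *
import pickle
from scipy.spatial.transform import Rotation as Ro
c=pickle.load(open("w4.pkl","rb"))[0]
f=lambda u,v,z:plane("wrist",(160+u/3.2,60+v/3.2),z,c)
piv=f(422,349,.0485);peg=f(459,246,.064);t=f(291,376,.041);w=f(291,484,.041)
y=np.radians(18.6);Ri=np.array([[np.cos(y),np.sin(y)],[-np.sin(y),np.cos(y)]])
O=piv[:2]-Ri.T@[-.054,.044]
for k,p in dict(piv=piv,peg=peg,tail=t,win=w).items(): print(k,p.round(4),(Ri@(p[:2]-O)).round(4))
print("O",O,np.linalg.norm((peg-piv)[:2]))
s=r.sense();print(s["tcp_pos"],(Ri@(s["tcp_pos"][:2]-O)).round(4))
```

```text
piv [0.4749 0.0229 0.0485] [-0.054  0.044]
peg [0.4377 0.0198 0.064 ] [-0.0902  0.0529]
tail [ 0.4993 -0.0154  0.041 ] [-0.0431 -0.    ]
win [ 0.5365 -0.003   0.041 ] [-0.0038 -0.0002]
O [ 0.5400693  -0.00161884] 0.03724590333298575
[ 0.50124707 -0.015929    0.1926565 ] [-0.0414 -0.0012]
```

```bash
python3 -m jog '[{"travel":[0.149,0.29,0],"dr":[0,0,0],"hand":0},{"travel":[0.149,0.29,0],"dr":[0,0,0],"hand":0},{"travel":[0.149,0.29,0.15],"dr":[0,0,0],"hand":0},{"travel":[0.149,0.29,0.3],"dr":[0,0,0],"hand":0},{"travel":[0.149,0.29,0.42],"dr":[0,0,0],"hand":0},{"travel":[0.149,0.29,0.467],"dr":[0,0,0],"hand":0},{"travel":[0.149,0.29,0.467],"dr":[0,0,0],"hand":0}]'
cat > pos.py <<'E'
from h import *
y=np.radians(18.6);Ri=np.array([[np.cos(y),np.sin(y)],[-np.sin(y),np.cos(y)]]);s=r.sense()
print("cover",((Ri@(s["tcp_pos"][:2]-[.54007,-.00162]))*1e3).round(1),s["tcp_pos"][2].round(4),"F",(Ri@s["ft_force"][:2]).round(1),s["ft_force"][2].round(1),s["clock"])
E
python3 pos.py; python3 shot.py w5
python3 - <<'E'
import cv2
cv2.imwrite("pics/w5z.png",cv2.resize(cv2.imread("pics/w5.png")[80:340,170:430],None,fx=2,fy=2,interpolation=2))
E
```

```text
clock: 8.0
tcp_pos: [0.4288, 0.053, 0.0474]
tcp_rot: [-0.002, -0.161, 0.987, -0.0]
ft_force: [-0.5, -0.5, 0.9]
finger_gap: 0.0005
cover [-88.   87.2] 0.0474 F [-0.7 -0.3] 0.9 8.0
[0.42926923 0.05288653 0.04866338] 8.05
```

View pics/w5z.png

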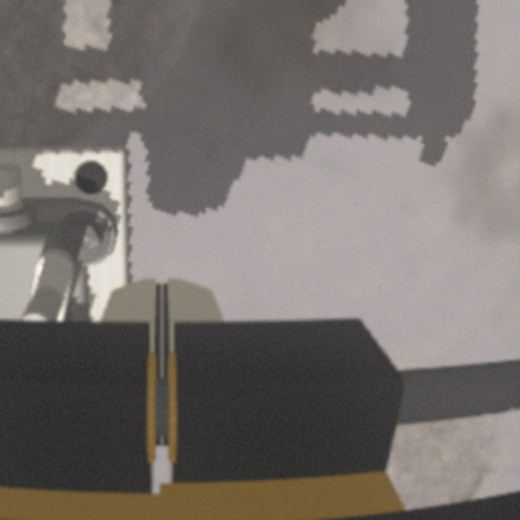

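The fingertips stand left of the peg (finger line at (162,300), peg and tab at about (60,250)). I'll raise 5 mm and push toward −y.

```bash
python3 -m jog '[{"travel":[0.005,0,-0.016],"dr":[0,0,0],"hand":0},{"travel":[0.005,-0.03,-0.016],"dr":[0,0,0],"hand":0},{"travel":[0.005,-0.05,-0.016],"dr":[0,0,0],"hand":0},{"travel":[0.005,-0.07,-0.016],"dr":[0,0,0],"hand":0},{"travel":[0.005,-0.09,-0.016],"dr":[0,0,0],"hand":0},{"travel":[0.0,-0.11,-0.016],"dr":[0,0,0],"hand":0},{"travel":[-0.005,-0.125,-0.016],"dr":[0,0,0],"hand":0},{"travel":[-0.015,-0.14,-0.016],"dr":[0,0,0],"hand":0},{"travel":[-0.02,-0.155,-0.016],"dr":[0,0,0],"hand":0},{"travel":[-0.025,-0.17,-0.016],"dr":[0,0,0],"hand":0},{"travel":[-0.025,-0.17,-0.016],"dr":[0,0,0],"hand":0}]'; python3 pos.py
```

```text
clock: 9.15
tcp_pos: [0.4547, 0.0066, 0.0549]
tcp_rot: [0.001, -0.16, 0.987, 0.0]
ft_force: [0.3, 2.0, 2.2]
finger_gap: 0.0001
cover [-78.2  35. ] 0.0549 F [0.9 1.8] 2.2 9.15
```

```bash
python3 -m jog '[{"travel":[0,0.01,-0.03],"dr":[0,0,0],"hand":0},{"travel":[0,0.01,-0.12],"dr":[0,0,0],"hand":0},{"travel":[0.073,-0.097,-0.12],"dr":[0,0,0],"hand":0},{"travel":[0.073,-0.097,-0.12],"dr":[0,0,0],"hand":0},{"travel":[0.073,-0.097,-0.04],"dr":[0,0,0],"hand":0},{"travel":[0.073,-0.097,0],"dr":[0,0,0],"hand":0},{"travel":[0.073,-0.097,0],"dr":[0,0,0],"hand":0}]'; python3 pos.py
```

```text
clock: 9.85
tcp_pos: [0.4408, -0.0275, 0.054]
tcp_rot: [-0.001, -0.16, 0.987, 0.0]
ft_force: [0.1, 0.1, -0.2]
finger_gap: 0.0002
cover [-102.3    7.1] 0.054 F [0.1 0. ] -0.2 9.85
```

```bash
python3 -m jog '[{"travel":[-0.02,0,0],"dr":[0,0,0],"hand":0},{"travel":[-0.035,0,0],"dr":[0,0,0],"hand":0},{"travel":[-0.05,0,0],"dr":[0,0,0],"hand":0},{"travel":[-0.065,0,0],"dr":[0,0,0],"hand":0},{"travel":[-0.08,0,0],"dr":[0,0,0],"hand":0},{"travel":[-0.095,0,0],"dr":[0,0,0],"hand":0},{"travel":[-0.105,0,0],"dr":[0,0,0],"hand":0},{"travel":[-0.105,0,0],"dr":[0,0,0],"hand":0}]'; python3 pos.py
```

```text
clock: 10.65
tcp_pos: [0.4724, -0.0179, 0.0553]
tcp_rot: [0.001, -0.16, 0.987, -0.0]
ft_force: [-0.5, -0.9, 0.3]
finger_gap: 0.0004
cover [-69.3   6.2] 0.0553 F [-0.8 -0.7] 0.3 10.65
```

```bash
python3 -m jog '[{"travel":[-0.005,0,0],"dr":[0,0,0],"hand":0},{"travel":[-0.01,0,0],"dr":[0,0,0],"hand":0},{"travel":[-0.013,0,0],"dr":[0,0,0],"hand":0},{"travel":[-0.013,0,0],"dr":[0,0,0],"hand":0}]'; python3 pos.py
```

```text
clock: 11.05
tcp_pos: [0.4756, -0.0163, 0.0549]
tcp_rot: [0.0, -0.16, 0.987, 0.0]
ft_force: [-1.2, -0.1, 1.2]
finger_gap: 0.0006
cover [-65.8   6.7] 0.0549 F [-1.2  0.3] 1.2 11.05
```

```bash
python3 -m jog '[{"travel":[-0.005,0,0],"dr":[0,0,0],"hand":0},{"travel":[-0.01,0,0],"dr":[0,0,0],"hand":0},{"travel":[-0.01,0,0],"dr":[0,0,0],"hand":0}]'; python3 pos.py
```

```text
clock: 11.35
tcp_pos: [0.4766, -0.0161, 0.0547]
tcp_rot: [-0.001, -0.16, 0.987, -0.0]
ft_force: [-5.3, -1.0, 3.6]
finger_gap: 0.0004
cover [-64.8   6.5] 0.0547 F [-5.4  0.7] 3.6 11.35
```

Only 1 mm moved for 3 mm commanded and the force rose to 5 N, so the tab is at its stop. I'll back off, lift and look.

```bash
python3 -m jog '[{"travel":[0.03,0,0],"dr":[0,0,0],"hand":0},{"travel":[0.06,0,-0.05],"dr":[0,0,0],"hand":0},{"travel":[0.06,0,-0.2],"dr":[0,0,0],"hand":0},{"travel":[-0.05,0,-0.35],"dr":[0,0,0],"hand":0},{"travel":[-0.15,0,-0.5],"dr":[0,0,0],"hand":0},{"travel":[-0.15,0,-0.5],"dr":[0,0,0],"hand":0},{"travel":[-0.15,0,-0.5],"dr":[0,0,0],"hand":0},{"travel":[-0.15,0,-0.5],"dr":[0,0,0],"hand":0}]'; python3 pos.py;python3 shot.py w6
python3 - <<'E'
import cv2
cv2.imwrite("pics/w6z.png",cv2.resize(cv2.imread("pics/w6.png")[60:245,160:340],None,fx=3.2,fy=3.2,interpolation=2))
E
```

```text
clock: 12.15
tcp_pos: [0.5193, -0.0019, 0.2037]
tcp_rot: [-0.001, -0.16, 0.987, -0.0]
ft_force: [-0.7, -0.6, -0.1]
finger_gap: 0.0005
cover [-19.7   6.4] 0.2037 F [-0.9 -0.3] -0.1 12.15
[ 0.51895264 -0.00193868  0.20327797] 12.2
```

View pics/w6z.png

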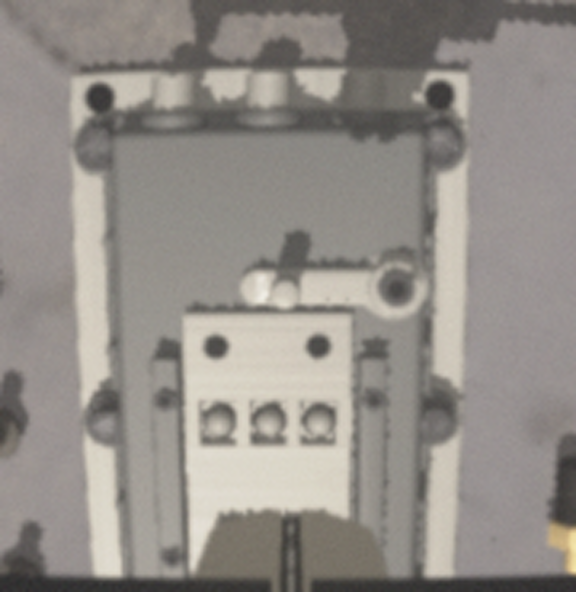

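The tab lies level across the view at row 287, from the pivot (396,289) to the tip (255,287), directly behind the tail (row 312). The plungers stand in all three windows. I'll clear the arm and check the nose and spring.

```bash
python3 -m jog '[{"travel":[0,0.8,-0.1],"dr":[0,0,0],"hand":0},{"travel":[0,0.8,-0.1],"dr":[0,0,0],"hand":0},{"travel":[0,0.8,-0.1],"dr":[0,0,0],"hand":0},{"travel":[0,0.8,-0.1],"dr":[0,0,0],"hand":0},{"travel":[0,0.8,-0.1],"dr":[0,0,0],"hand":0},{"travel":[0,0.8,-0.1],"dr":[0,0,0],"hand":0},{"travel":[0,0.8,-0.1],"dr":[0,0,0],"hand":0},{"travel":[0,0.8,-0.1],"dr":[0,0,0],"hand":0}]' >/dev/null
python3 - <<'E'
from h import *
import cv2,pickle
c=pickle.load(open("w6.pkl","rb"))[0]
f=lambda u,v,z:plane("wrist",(160+u/3.2,60+v/3.2),z,c)
piv=f(396,289,.0485);y=np.radians(18.6);Ri=np.array([[np.cos(y),np.sin(y)],[-np.sin(y),np.cos(y)]])
O=piv[:2]-Ri.T@[-.054,.044]
for k,p in dict(tailL=f(352,312,.041),tailR=f(184,312,.041),peg=f(285,293,.064),plung=f(269,422,.044)).items(): print(k,(Ri@(p[:2]-O)).round(4))
a=r.snapshot("top")[155:310,180:310];b=r.snapshot("scene")[170:315,170:300]
cv2.imwrite("pics/end.png",cv2.convertScaleAbs(np.hstack([cv2.resize(a,(390,465),interpolation=2),cv2.resize(b,(390,435),interpolation=2)[:465] if 0 else cv2.resize(b,(390,465),interpolation=2)]),alpha=1.2))
E
```

```text
tailL [-0.0449  0.0295]
tailR [-0.0452 -0.0293]
peg [-0.0545  0.0062]
plung [-0.006   0.0003]
```

View pics/end.png

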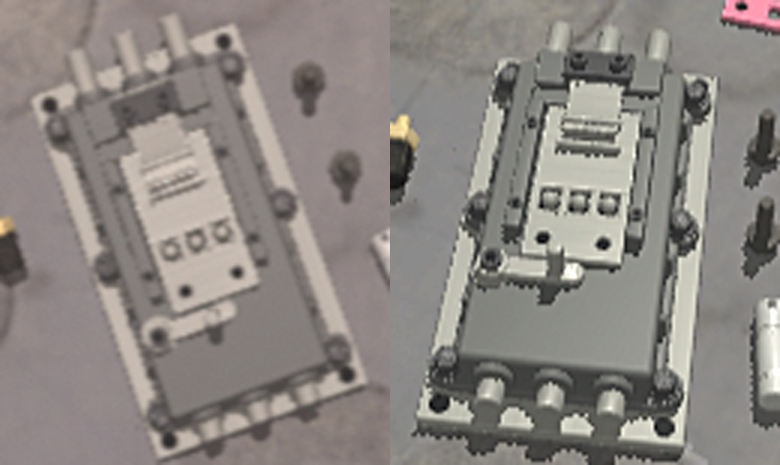

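The plate lies flat with its nose under the leaf spring: in the top view the strip crosses the plate front at about (160,140), with the lip at (170,170) just ahead of the rib. The tail measures x −45 mm, as it should when home, and the peg angle is about 1.57 rad. The small parts have not moved.

```bash
python3 -c "
from station import r
print(r.sense()['clock'],r.sense()['ft_force']);r.job_done()"
```

```text
13.1 [-0.19045504 -0.06044181 -0.08659465]
the job is handed in; nothing more can be done
```

I pressed the plate flat with the closed fingertips and slid it under the leaf spring to the stop. I then pushed the locking tab round by its peg to its stop, cleared the arm, and handed the job in at 13.1 s.

**Last checks:**
- **Plate:** the tail measured x −45 mm in the cover frame, which puts the nose at 65 mm, home against the stop. The plungers stand in all three windows and the leaf strip lies over the plate's front.
- **Locking tab:** the peg was at (−54.5, 6) mm, so the tab is at about 1.57 rad, square across behind the tail.
- **Small parts:** in the final pictures they look where they were at the start.
- **Arm:** wrist force was about 0, with the arm clear of the work.

**What disagreed:**
- **Heights:** the two-view wrist heights of the pivot and peg came out 4 to 5 mm below the text. The scene and top views gave 48.7 mm for the pivot, which matches.
- **Cover origin:** it shifted by 2 to 3 mm between the first and later estimates.
- **Press force:** it briefly overshot to about 50 N when the plate went flat, then I backed it off. It stayed at 20–38 N during the slide.
- **Spring bend:** I judged it only by eye and did not measure it.

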